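# Open the tight honey jar in the jar brace

### The arm

A 6-joint arm with a two-finger parallel gripper is mounted at the origin on a cart in front of the work surface, level with it; the furniture and walls round the work are solid. World frame = base frame: x ahead of the robot, y to its left, z up, the work surface at z = 0. Lengths are in m, angles in rad, forces in N, time in s.
With the tool pointing down it reaches from about 0.35 to 0.875 m from the base axis. Payload 4.2 kg.
Tool frame: the origin (TCP) lies between the finger pads; the fingertips stand 17 mm ahead of it and the grasp point (between the pads) lies 2 mm behind it; z points along the fingers, y is the line along which they close (so a half turn about z gives the same grasp; the last joint's range is limited). The gripper opens to 87 mm and grips with 3 to 60 N. Pads are 19 mm wide; open, the fingers measure 117 mm over their backs; the gripper's body (75 mm by 190 mm) begins 51 mm behind the grasp point.
Start: joints at [-1.032, 0.385, 0.008, 0, -1.194, -0.259], TCP at [0.173, -0.601, 0.24] pointing down, gripper open.
Joint ranges: [-3.14, 3.14], [-1.21, 2.06], [-1.07, 1.41], [-3.16, 2.05], [-2.99, -0.16], [-3.1, 3.1]. Speed limits (rad/s): [2.79, 2.79, 3.14, 3.14, 3.14, 3.14].

### API

Orientations are given as a unit quaternion [x, y, z, w].
In Python, from station import state, viewer, workorder gives the robot as it stands. The module is installed in compiled form; this text tells all that it offers.
- The arm moves only by the tool drive_tool, never from a script. Its arguments are lists of equal length, an entry for each row: "translation": the shift along the tool's x, y, z in cm, a list of three; "yaw": the turn about the tool's z in rad; "gripper": the closure, from -1 (fully open) to 1 (shut). In form: {"translation": [[dx, dy, dz], ...], "yaw": [yaw, ...], "gripper": [gripper, ...]}. A call has 1 to 12 rows; each row is the pose to reach, as a shift and turn from the pose commanded when the call began, along the tool's axes at that moment; what a row does not reach only later rows make up. A row lasts 1/10 s, in which the tool goes at most 50 mm and 8.59 degrees, less where a joint would pass 70% of its speed; a pose out of reach is approached as far as the arm can. A call with a gripper value outside its range is refused whole. The fingers move at their own pace and stop on an object; "force" is the grip in N (left out, the last holds). Time passes only in rows, so rows that repeat a pose let the fingers close. It gives the time, the measured TCP pose, the force, the opening and the grip force at its end, in the units of the state.
- state(): the state, without advancing time (a new reading comes with each control period).
- viewer.read_camera(name): name is "scene" or "top" or "wrist"; returns a dict with "color" (480x640x3 uint8, red, green, blue), "depth" (480x640 float32, m along the optical axis (not along the pixel's ray), 0 where there is no reading), "camera_matrix" (3x3 intrinsics, pixels), "origin" and "attitude" of the camera in the world. Camera axes: x right, y down, z forward; pixel columns grow to the right and rows downward; lengths in m; the calibration is good to about 2 mm. A picture is of the moment at which its call begins.
- workorder.sign_off(): hands the job in; it is judged then, once.
The state is a dict: "time": time; "joint_pos": joint angles; "dq": joint speeds; "joint_torque": joint torques, N m; "position": TCP position; "ee_rot": TCP orientation; "force": force on the tool from outside, world axes, zero at the start; "wrist_torque": the same for the moment, N m; "grip_width": opening from 0.0 (shut) to 1.0 (fully open); "grip_force": force on a finger pad.
Only numpy, scipy, OpenCV 4.12 (cv2) and the standard library are available. Lean on these libraries where they do the work, as an engineer would, in place of code of your own. Each camera call takes 0.05 s, during which the arm holds its last target. There are 200 camera calls.

### The job

The lid of the square honey jar is screwed on too tight to open while the jar stands free. Set the closed jar upright in the jar brace, fully home against its back stop, then unscrew the lid, and as soon as the thread lets go lift the lid straight up so that it hangs level one to two centimetres over the mouth of the jar. Finish while still holding the lid there, with the jar still home in the brace; never tip the jar, strain the glass or disturb the other things.

Things in the scene. Friction and masses are not known exactly. Their poses are not given: they have to be found in the camera images.
- honey_jar: Square clear glass jar of amber honey with a plain paper label, loose, about 0.5 kg with its lid. Body 60 x 60 mm, 72 mm high; above it a round neck, 42 mm across. Origin: centre of the underside; x and y square to the sides, z up. Any of its four sides may face the stop of the brace. With the lid on, it can be carried by the lid. Standing free, it turns along with its lid.
- jar_rim (a point): Centre of the jar's mouth, at the top of its rim, 100 mm over the jar's underside; moves with the jar, axes as the jar's.
- jar_lid: Black ribbed round screw lid, closed on top, on the jar; 58 mm across, 23 mm high, 0.07 kg. Origin: on its axis at its lower edge; z up. Screwed on, its lower edge is 82 to 84 mm over the jar's underside (about 10 mm over the square body). Right-hand thread: opens anticlockwise seen from above. A springy seal makes it tight: about 0.3 N m at first, then easier.
- lid_lugs (a point): On the lid's axis, 3 mm over its lower edge, level with three lugs inside it that sit under three ramps on the neck. After a turn of 0.75 to 1.4 rad (it differs) they come clear, the lid having risen 2 mm, and it lifts straight off. They stay clear for about 0.6 rad more, then run against the next ramps. Until they are clear, a pull on the lid only lifts the jar (4 to 6 N).
- jar_brace: Jar brace, fixed to the worktop by suction feet: white board 150 x 124 mm, its top 14 mm over the worktop, with two rubber-lined wooden jaws and a wooden back stop, all 42 mm high over the board. Origin: middle of the board, at worktop height; x points to the back stop. The jaws leave a slot 63 mm wide for the square jar, open at the top and towards -x.
- seat (a point): Where the centre of the jar's underside is when the jar is home: on the board, 30 mm from the brace's origin along x; axes as the brace's. The jar then touches the back stop, whose rubber face is 30 mm beyond the seat along x. The straight jaws run from 20 mm before the seat to the stop; their flared ends reach to 47 mm before it, where the opening is about 85 mm wide.
- jam_jar: Bystander: round glass jam jar with a yellow lid, 71 mm wide, 110 mm high. Not to be disturbed.
- salt_shaker: Bystander: small salt shaker, 44 mm wide, 90 mm high. Not to be disturbed.
- mug: Bystander: mug, 113 mm over the handle, 88 mm high. Not to be disturbed.
- tin: Bystander: food tin, 57 mm wide, 72 mm high. Not to be disturbed.
- wooden_spoon: Bystander: wooden spoon, 311 x 44 x 14 mm, lying down. Not to be disturbed.
- peeler: Bystander: peeler, 170 x 25 x 18 mm, lying down. Not to be disturbed.
Not all that is in view belongs to the job. What is meant by the jar_lid is not green or purple, and is the larger of those in its own colour.

How it is judged:
On the way, in this order (a step that is already met when the one before it is completed fails the run):
1. the closed jar stands fully home in the brace (x of honey_jar in the frame of seat between -0.0035 and 0.0035 m and y of honey_jar in the frame of seat between -0.005 and 0.005 m and z of honey_jar in the frame of seat between -0.003 and 0.003 m and angle between honey_jar's own z axis and vertical below 0.06 rad and z of jar_lid in the frame of jar_rim below -0.012 m), for 0.2 s.
2. the lid has come off its thread while the jar is home in the brace (x of honey_jar in the frame of seat between -0.005 and 0.005 m and y of honey_jar in the frame of seat between -0.005 and 0.005 m and z of honey_jar in the frame of seat between -0.003 and 0.003 m and angle between honey_jar's own z axis and vertical below 0.06 rad and z of jar_lid in the frame of jar_rim above -0.009 m and angle between jar_lid's own z axis and vertical below 0.2 rad), for 0.1 s.
At the end, for the whole second after the job is handed in: The jar stands upright (within 0.06 rad) on the board of the brace, within 5 mm of the seat; the lid hangs still and level (within 0.12 rad) in the fingers, over the mouth within 12 mm, its lower edge 4 to 30 mm over the rim and not touching the jar (x of honey_jar in the frame of seat between -0.005 and 0.005 m and y of honey_jar in the frame of seat between -0.005 and 0.005 m and z of honey_jar in the frame of seat between -0.003 and 0.003 m and angle between honey_jar's own z axis and vertical below 0.06 rad and z of jar_lid in the frame of jar_rim between 0.004 and 0.03 m and horizontal distance between jar_lid and jar_rim below 0.012 m and angle between jar_lid's own z axis and vertical below 0.12 rad and contact force between the fingers and jar_lid above 1.5 N and contact force between jar_lid and honey_jar below 0.05 N and linear speed of jar_lid below 0.02 m/s); the arm keeps its last pose, push and grip.
It fails at once if the jar is tipped by more than 0.35 rad (angle between honey_jar's own z axis and vertical above 0.35 rad).
It fails at once if the glass is strained: over 70 N between jar and brace (contact force between honey_jar and jar_brace above 70 N).
It fails at once if a bystander is moved by more than 30 mm (distance of any of jam_jar, salt_shaker, mug, tin, wooden_spoon, peeler from where it was at the start of the episode above 0.03 m).
It also fails if it takes over 70 s, if anything falls off the work surface, if the arm or the gripper's body presses on something with over 40 N, if the wrist force passes 120 N, or if a joint passes its speed limit or range.

## Working session

There is one attempt and no reset: what is moved stays moved. The work goes in short steps, Python scripts to look and compute and a tool call to move; the robot and the scene stay as the last step left them, time stands still between calls to the robot, and variables do not carry over. Pictures are saved under pics/ and viewed, at most 12 in all, crops included, and the job is handed in when it is done.

Besides the shell and the picture viewer there is one more tool, called in YAML: its name, and indented under it one key for each argument. drive_tool: Moves the arm, as the interface text tells. Its arguments: {"type":"object","properties":{"translation":{"type":"array","items":{"type":"array","items":{"type":"number"}}},"yaw":{"type":"array","items":{"type":"number"}},"gripper":{"type":"array","items":{"type":"number"}},"force":{"type":"number"}},"required":["translation","yaw","gripper"]}

```bash
mkdir -p pics
cat > h.py <<'E'
import numpy as np, cv2
from scipy.spatial.transform import Rotation as R
from station import state, viewer, workorder
def cam(n):
    c=viewer.read_camera(n); a=np.array(c["attitude"],float)
    c["R"]=a if a.shape==(3,3) else R.from_quat(a).as_matrix()
    v,u=np.mgrid[:480,:640]; K=np.array(c["camera_matrix"]); d=c["depth"]
    p=np.stack([(u-K[0,2])/K[0,0]*d,(v-K[1,2])/K[1,1]*d,d],-1)
    c["P"]=p@c["R"].T+np.array(c["origin"]); c["P"][d==0]=np.nan
    return c
def save(c,n): cv2.imwrite("pics/"+n,c["color"][:,:,::-1])
E
python3 - <<'E'
from h import *
for n in("top","scene"):
    c=cam(n); save(c,n+".png"); np.savez("pics/"+n,P=c["P"],color=c["color"]); print(n,c["camera_matrix"],c["origin"],c["attitude"])
print(state())
E
```

```text
top [[507.3275388    0.         318.39311403]
 [  0.         507.3275388  242.10193117]
 [  0.           0.           1.        ]] [ 0.40436442 -0.01166603  1.42117418] [-0.70159034  0.71021797 -0.03519297  0.04607471]
scene [[479.49156045   0.         318.17316604]
 [  0.         479.49156045 242.92201445]
 [  0.           0.           1.        ]] [-0.18005543  0.45270769  0.72285278] [-0.43478936  0.772891   -0.40467656  0.22323663]
{'time': 0.1, 'joint_pos': array([-1.03242722e+00,  3.85484780e-01,  6.77661871e-03, -4.57917856e-04,
       -1.19399382e+00, -2.58569211e-01]), 'dq': array([-1.12885375e-03, -1.42601301e-03,  4.26044635e-03,  2.42536172e-03,
        5.24201172e-04,  9.64096736e-05]), 'joint_torque': array([-5.98977294e-04, -3.91689456e+01,  1.87936091e+01,  4.23183560e+00,
        1.34618193e-02, -7.40106702e-05]), 'position': array([ 0.17247021, -0.60021154,  0.23856799]), 'ee_rot': array([-1.39360349e-01,  9.90241253e-01,  9.60753806e-04, -1.73561387e-04]), 'force': array([0.1408342 , 0.23692911, 0.23108605]), 'wrist_torque': array([-0.02574309,  0.01669706,  0.04320292]), 'grip_force': 0.0, 'grip_width': 1.0026479869381475}
```

View pics/top.png

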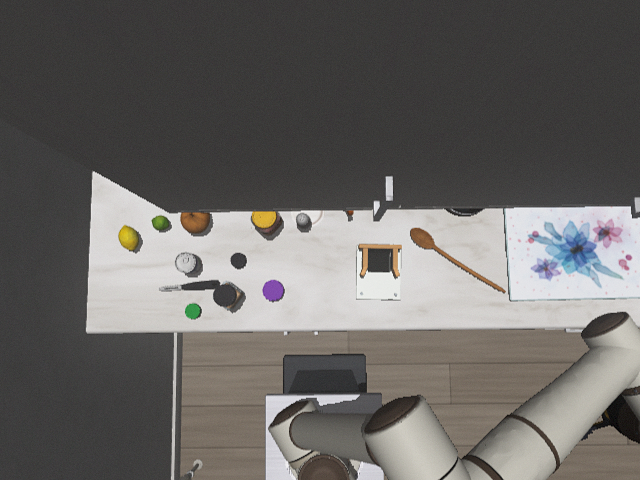

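View pics/scene.png

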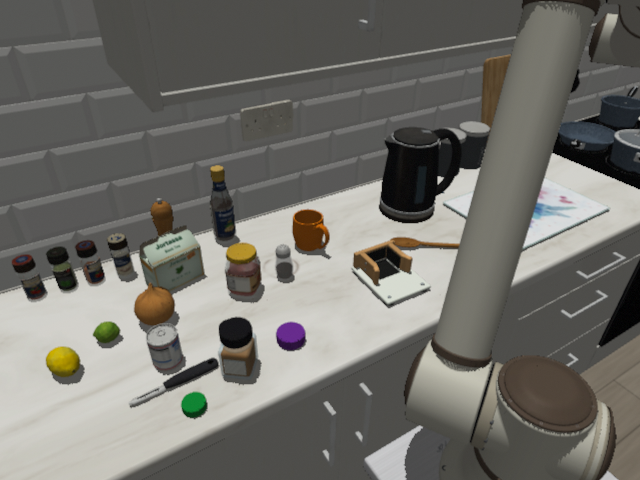

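The top view shows the jar with its black lid at (225,295) beside the peeler, and the brace at (380,270) with its opening facing the robot (image down). The small black lid at (238,260) is a decoy. Next I measure both.

Run:
```python
from h import *
d=np.load("pics/top.npz");P=d["P"];C=d["color"]
a=cv2.resize(C[265:325,180:250],None,fx=5.7,fy=5.7,interpolation=cv2.INTER_CUBIC)
b=cv2.resize(C[235:305,345:415],None,fx=5.7,fy=5.7,interpolation=cv2.INTER_CUBIC)
o=np.zeros((400,800,3),np.uint8);o[:a.shape[0],:a.shape[1]]=a;o[:b.shape[0],400:400+b.shape[1]]=b[:400,:400]
cv2.imwrite("pics/crop.png",o[:,:,::-1])
z=P[:,:,2]
m=np.zeros(z.shape,bool);m[270:320,200:250]=1
l=m&(z>.085); q=P[l]; print("lid",np.median(q,0),q.min(0),q.max(0),len(q))
m=np.zeros(z.shape,bool);m[235:310,345:415]=1
l=m&(z>.04)&(z<.08); q=P[l];print("jaws",q.min(0),q.max(0),np.median(q,0))
l=m&(z>.007)&(z<.022); r=cv2.minAreaRect(P[l][:,:2].astype(np.float32));print("board",r)
r=cv2.minAreaRect(q[:,:2].astype(np.float32));print("jawrect",r)
for v in range(242,280,4): print(v,[f"{x:.3f}" for x in z[v,355:405:2]])
s=np.load("pics/scene.npz");Q=s["P"]
l=(np.abs(Q[:,:,0]-np.nanmedian(P[270:320,200:250][z[270:320,200:250]>.085][:,0]))<.05)&(Q[:,:,2]>.095)&(Q[:,:,2]<.115)
l[:, :200]=0;l[:,270:]=0;l[:300]=0
print("scene lid",np.nanmin(Q[l],0),np.nanmax(Q[l],0))
```

```text
lid [0.42161573 0.25218017 0.10575116] [0.39340027 0.224248   0.08543878] [0.45037091 0.28274216 0.11380696] 419
jaws [ 0.46786165 -0.2152527   0.04023296] [ 0.55608577 -0.10102739  0.06268835] [ 0.52961992 -0.15755663  0.05421996]
board ((0.4949769079685211, -0.16092342138290405), (0.19345790147781372, 0.18098892271518707), 89.35147094726562)
jawrect ((0.512018620967865, -0.15761728584766388), (0.1141878142952919, 0.08706134557723999), 89.22997283935547)
242 ['-0.004', '-0.006', '0.004', '0.003', '0.001', '0.002', '0.002', '-0.006', '-0.002', '0.004', '0.002', '0.001', '0.002', '-0.004', '-0.003', '0.002', '0.003', '0.000', '-0.002', '-0.001', '0.005', '-0.000', '0.005', '0.001', '-0.004']
246 ['0.000', '0.009', '0.058', '0.057', '0.050', '0.057', '0.052', '0.059', '0.055', '0.053', '0.057', '0.057', '0.054', '0.060', '0.054', '0.056', '0.054', '0.055', 'nan', '0.054', '0.054', '0.052', '0.058', '0.055', '0.003']
250 ['-0.005', '0.012', '0.008', '0.015', '0.059', '0.054', '0.055', '0.026', '0.032', '0.030', '0.028', '0.031', '0.033', '0.031', '0.033', '0.037', '0.040', '0.037', '0.0
[... 1063 characters left out ...]
, '0.010', '0.014', '0.012', '0.014', '0.013', '0.015', '0.010', '0.010', '0.014', '0.013', '0.012', '0.049', '0.055', '0.049', '0.013', '0.001', '-0.007']
274 ['-0.002', '0.009', '0.011', '0.054', '0.053', '0.015', '0.011', '0.012', '0.009', '0.014', '0.015', '0.016', '0.015', '0.014', '0.015', '0.008', '0.009', '0.007', '0.011', '0.021', '0.053', '0.057', '0.057', '-0.001', '-0.000']
278 ['-0.002', '0.016', '0.015', '0.021', '0.014', '0.013', '0.011', '0.017', '0.015', '0.012', '0.012', '0.009', '0.011', '0.011', '0.011', '0.012', '0.012', '0.009', '0.015', '0.013', '0.011', '0.012', '0.008', '0.003', '-0.001']
scene lid [0.39106927 0.22510461 0.09503367] [0.44972203 0.28308982 0.10982526]
```

View pics/crop.png

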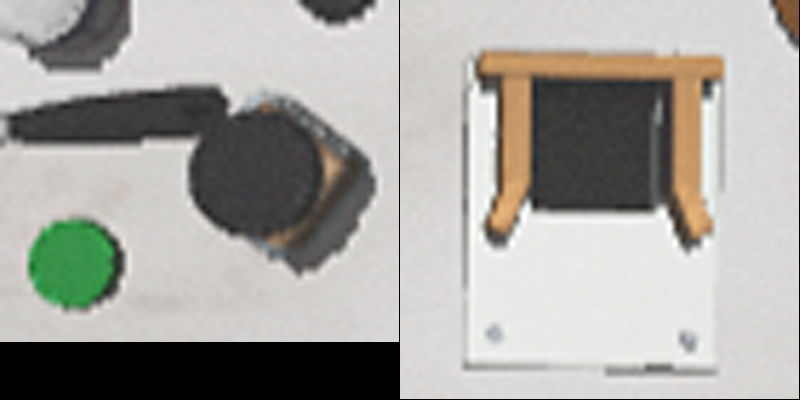

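```bash
cat >> h.py <<'E'
def go(p,th=None):
    s=state();Rm=R.from_quat(s["ee_rot"]).as_matrix();t=np.arctan2(Rm[1,0],Rm[0,0])
    d=Rm.T@(np.array(p)-s["position"])*100
    y=0 if th is None else -((th-t+np.pi)%(2*np.pi)-np.pi)
    print("shift",d.round(2),"yaw",round(y,3),"now",s["position"].round(4),"th",round(t,3),"j6",s["joint_pos"][5].round(3),"F",s["force"].round(2))
E
python3 - <<'E'
from h import *
s=np.load("pics/top.npz")["P"]
for v,u in((205,225),(205,300),(200,450),(100,300)):print(s[v,u])
s=np.load("pics/scene.npz")["P"]
for v,u in((90,160),(60,350),(130,410)):print(s[v,u])
go([.43,-.16,.30])
c=cam("wrist");q=state();Rm=R.from_quat(q["ee_rot"]).as_matrix()
print("cam in tool",Rm.T@(np.array(c["origin"])-q["position"]),(Rm.T@c["R"]).round(2),c["camera_matrix"][0][0])
E
```

```text
[0.57418611 0.16550913 0.54144445]
[0.57444894 0.03355633 0.53010155]
[ 0.57516998 -0.22769585  0.5528424 ]
[0.57497601 0.00882224 1.00465345]
[0.57664364 0.27274721 0.49152733]
[ 0.57570011 -0.0812002   0.49192528]
[ 0.7308061  -0.39600717  0.23915086]
shift [-36.9   35.22  -6.08] yaw 0 now [ 0.1725 -0.6002  0.2386] th -2.862 j6 -0.259 F [0.14 0.24 0.23]
cam in tool [ 0.07423323  0.00046823 -0.14515171] [[ 0.   -0.96 -0.27]
 [ 1.    0.    0.  ]
 [-0.   -0.27  0.96]] 349.19491333462815
```

drive_tool:
  translation:
    - [-4, 4, -1]
    - [-8, 8, -2]
    - [-12, 11.5, -3]
    - [-16, 15, -4]
    - [-20, 19, -4.5]
    - [-24, 23, -5]
    - [-28, 27, -5.5]
    - [-33, 31, -5.8]
    - [-37, 34, -6]
    - [-39.5, 34.5, -6]
    - [-39.5, 34.5, -6]
    - [-39.5, 34.5, -6]
  yaw: [0, 0, 0, 0, 0, 0, 0, 0, 0, 0, 0, 0]
  gripper: [-1, -1, -1, -1, -1, -1, -1, -1, -1, -1, -1, -1]

```text
time: 1.35
position: [0.4591, -0.1575, 0.2992]
ee_rot: [-0.142, 0.99, 0.0, 0.0]
force: [-0.1, -1.0, -0.4]
grip_width: 0.999
grip_force: 0.0
```

Run:
```python
from h import *
c=cam("wrist");save(c,"wb.png");np.savez("pics/wb",P=c["P"],color=c["color"],R=c["R"],o=c["origin"],K=c["camera_matrix"])
go([.39,.24,.28],-1.74)
P=c["P"];z=P[:,:,2]
m=(z>.05)&(z<.06)&(P[:,:,0]>.44)&(P[:,:,0]<.6)&(P[:,:,1]<-.08)&(P[:,:,1]>-.24)
q=P[m][:,:2];print(cv2.minAreaRect(q.astype(np.float32)),len(q))
```

```text
shift [-4.61 40.16  1.92] yaw -1.119 now [ 0.4578 -0.1585  0.299 ] th -2.859 j6 -1.29 F [-0.69  0.21  0.18]
((0.5109804272651672, -0.15714851021766663), (0.11543186008930206, 0.08644318580627441), 88.14986419677734) 2588
```

View pics/wb.png

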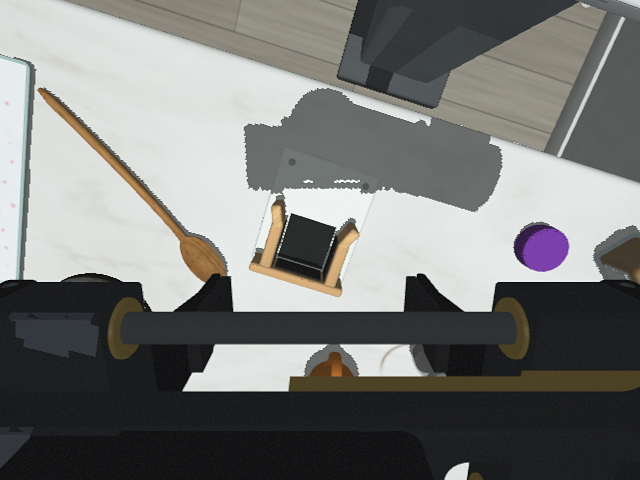

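```bash
cat > brace.py <<'E'
from h import *
d=np.load("pics/wb.npz");C=d["color"].astype(int);K=d["K"];o=d["o"];Rm=d["R"]
v,u=np.mgrid[:480,:640]
ray=np.stack([(u-K[0,2])/K[0,0],(v-K[1,2])/K[1,1],np.ones(u.shape)],-1)@Rm.T
W=o+ray*((.056-o[2])/ray[:,:,2])[...,None]   # every pixel on the jaw-top plane
z=d["P"][:,:,2]
m=(C[:,:,0]-C[:,:,2]>50)&(z>.048)&(z<.064)&(u>230)&(u<380)&(v>180)&(v<310)
q=W[m];print(len(q))
def line(k,other,red,lo,hi,src):
    a=[];
    for t in np.arange(lo,hi,.003):
        s=src[np.abs(src[:,other]-t)<.0022]
        if len(s)>2:a.append((t,red(s[:,k])))
    a=np.array(a);p=np.polyfit(a[:,0],a[:,1],1)
    for _ in range(3):
        r=a[:,1]-np.polyval(p,a[:,0]);g=abs(r-np.median(r))<.002+0*r;p=np.polyfit(a[g,0],a[g,1],1)
    print(k,"slope",p[0].round(4),"at mid",np.polyval(p,(lo+hi)/2).round(4),g.sum(),len(a))
line(0,1,np.max,-.205,-.11,q)
c=q[q[:,0]<.542]
for side in(1,-1):
    h=c[(c[:,1]+.158)*side>0]
    line(1,0,np.min if side>0 else np.max,.502,.535,h); line(1,0,np.max if side>0 else np.min,.502,.535,h)
h=q[np.abs(q[:,1]+.158)<.025];line(0,1,np.min,-.18,-.135,h)
E
python3 brace.py; cat > /dev/null
```

```text
2132
0 slope 0.0326 at mid 0.5535 32 32
1 slope -0.0263 at mid -0.124 12 12
1 slope -0.0142 at mid -0.1113 12 12
1 slope -0.0335 at mid -0.1916 12 12
1 slope -0.0347 at mid -0.2043 12 12
0 slope 0.0356 at mid 0.5429 15 15
```

drive_tool:
  translation:
    - [-0.5, 4, 0]
    - [-1, 8, 0]
    - [-1.5, 12, 0]
    - [-2, 16, 0]
    - [-2.5, 20, 0]
    - [-3, 24, 0.5]
    - [-3.5, 28, 1]
    - [-4, 32, 1.5]
    - [-4.3, 36, 1.9]
    - [-4.6, 40.2, 1.9]
    - [-4.6, 40.2, 1.9]
    - [-4.6, 40.2, 1.9]
  yaw: [-0.1, -0.2, -0.3, -0.4, -0.5, -0.6, -0.7, -0.8, -0.9, -1.0, -1.119, -1.119]
  gripper: [-1, -1, -1, -1, -1, -1, -1, -1, -1, -1, -1, -1]

```text
time: 2.6
position: [0.3898, 0.239, 0.2802]
ee_rot: [-0.644, 0.765, -0.0, -0.001]
force: [1.1, 0.1, -0.5]
grip_width: 1.001
grip_force: 0.0
```

The wrist picture showed the brace at (315,240) and nothing in its way: yaw about -0.032, seat about (0.511,-0.1575). Now the jar from near.

Run:
```python
from h import *
c=cam("wrist");save(c,"wj.png");np.savez("pics/wj",P=c["P"],color=c["color"],R=c["R"],o=c["origin"],K=c["camera_matrix"])
P=c["P"];z=P[:,:,2]
n=np.hypot(P[:,:,0]-.42,P[:,:,1]-.254)<.045
q=P[n&(z>.098)&(z<.112)];print("lid",cv2.minEnclosingCircle(q[:,:2].astype(np.float32)),np.median(q,0),len(q))
go([.421,.254,.12])
```

```text
lid ((0.42053624987602234, 0.25363531708717346), 0.029561955481767654) [0.42010077 0.25223387 0.10638232] 2837
shift [-2.09 -2.79 16.03] yaw 0 now [0.39   0.2384 0.2803] th -1.746 j6 -1.08 F [-0.96  0.56 -0.7 ]
```

View pics/wj.png

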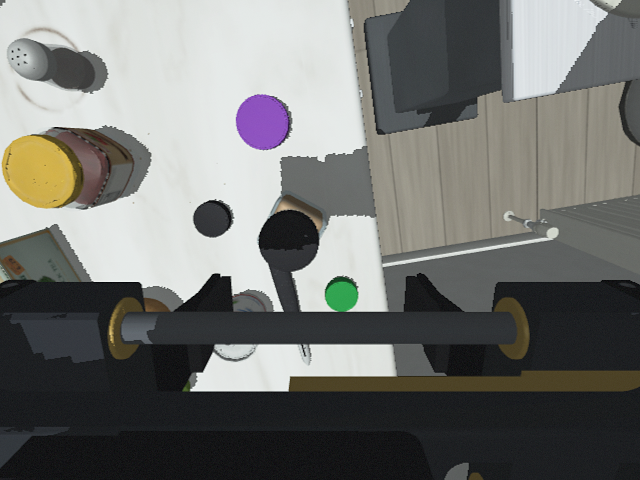

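The picture shows the lid at (289,240), the body showing above it at (300,210), and the peeler lying just beside it. I enlarge that for the jar's yaw.

Run:
```python
import cv2
a=cv2.imread("pics/wj.png")[170:280,240:350]; cv2.imwrite("pics/wjc.png",cv2.resize(a,(594,594),interpolation=cv2.INTER_CUBIC))
```

```text
(no output)
```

View pics/wjc.png

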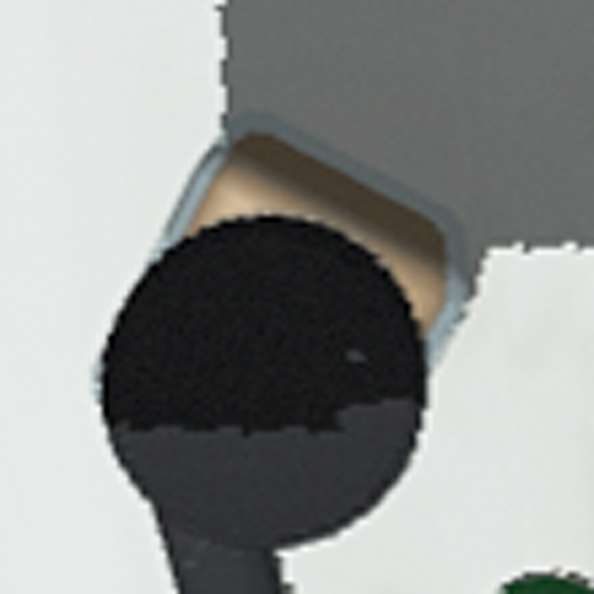

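Run:
```python
from h import *
d=np.load("pics/wj.npz");K=d["K"];o=d["o"];Rm=d["R"]
def w(x,y,z):
    r=Rm@np.array([(240+x/5.4-K[0,2])/K[0,0],(170+y/5.4-K[1,2])/K[1,1],1]);return (o+r*(z-o[2])/r[2])[:2]
for a,b in(((265,115),(440,203)),((215,148),(165,238)),((265,134),(430,215)),((470,300),(430,370))):
    e=w(*b,.07)-w(*a,.07);print(np.degrees(np.arctan2(e[1],e[0]))%90,w(*a,.07),w(*b,.07))
```

```text
53.27723753721372 [0.41437519 0.20965606] [0.38466322 0.23182105]
50.010059467654465 [0.42490944 0.21418644] [0.43781775 0.22957545]
53.77339203429307 [0.41506398 0.21318253] [0.38693678 0.23378859]
51.448466182749044 [0.38211552 0.2515652 ] [0.39212106 0.26412069]
```

drive_tool:
  translation:
    - [-1, -1.5, 4]
    - [-2.1, -2.8, 8]
    - [-2.1, -2.8, 12.5]
    - [-2.1, -2.8, 15.5]
    - [-2.1, -2.8, 17]
    - [-2.1, -2.8, 18]
    - [-2.1, -2.8, 18.4]
    - [-2.1, -2.8, 18.4]
  yaw: [0, 0, 0, 0, 0, 0, 0, 0]
  gripper: [-1, -1, -1, -1, -1, -1, -1, -1]

```text
time: 3.45
position: [0.4217, 0.2546, 0.0968]
ee_rot: [-0.643, 0.766, -0.0, 0.0]
force: [0.8, 0.3, -1.2]
grip_width: 0.998
grip_force: 0.0
```

drive_tool:
  translation:
    - [0, 0, 0.2]
    - [0, 0, 0.2]
    - [0, 0, 0.2]
    - [0, 0, 0.2]
    - [0, 0, 0.2]
    - [0, 0, 0.2]
    - [0, 0, 0.2]
    - [0, 0, 0.2]
    - [0, 0, 0.2]
    - [0, 0, 0.2]
  yaw: [0, 0, 0, 0, 0, 0, 0, 0, 0, 0]
  gripper: [0, 1, 1, 1, 1, 1, 1, 1, 1, 1]
  force: 40

```text
time: 4.45
position: [0.4216, 0.2551, 0.0948]
ee_rot: [-0.644, 0.765, -0.0, 0.0]
force: [0.7, -0.7, 2.6]
grip_width: 0.641
grip_force: 39.8
```

drive_tool:
  translation:
    - [0, 0, -0.5]
    - [0, 0, -1.5]
    - [0, 0, -3.5]
    - [0, 0, -6]
    - [0, 0, -8.5]
    - [0, 0, -10]
    - [0, 0, -10.5]
    - [0, 0, -10.5]
  yaw: [0, 0, 0, 0, 0, 0, 0, 0]
  gripper: [1, 1, 1, 1, 1, 1, 1, 1]

```text
time: 5.25
position: [0.421, 0.2548, 0.1997]
ee_rot: [-0.644, 0.765, 0.0, 0.0]
force: [0.3, 0.6, -5.5]
grip_width: 0.644
grip_force: 39.9
```

Run:
```python
from h import *
go([.49,-.1575,.205],-2.69)
```

```text
shift [ 39.44 -13.87  -0.56] yaw 0.947 now [0.421  0.2548 0.1997] th -1.743 j6 -1.047 F [ 0.27  0.59 -5.5 ]
```

drive_tool:
  translation:
    - [2, -0.7, 0]
    - [5, -1.8, 0]
    - [9, -3.2, 0]
    - [13, -4.6, 0]
    - [17, -6, 0]
    - [21, -7.4, 0]
    - [25, -8.8, 0]
    - [29, -10.2, 0]
    - [33, -11.6, 0]
    - [36.5, -12.8, 0]
    - [38.7, -13.6, 0]
    - [39.4, -13.9, 0]
  yaw: [0.04, 0.1, 0.18, 0.27, 0.36, 0.46, 0.56, 0.66, 0.76, 0.86, 0.93, 0.947]
  gripper: [1, 1, 1, 1, 1, 1, 1, 1, 1, 1, 1, 1]

```text
time: 6.45
position: [0.4899, -0.159, 0.1976]
ee_rot: [-0.222, 0.975, 0.001, -0.002]
force: [0.2, -0.1, -4.7]
grip_width: 0.641
grip_force: 39.9
```

drive_tool:
  translation:
    - [0, 0, 0]
    - [0, 0, 0]
    - [0, 0, 0]
  yaw: [0, 0, 0]
  gripper: [1, 1, 1]

```text
time: 6.75
position: [0.4905, -0.156, 0.1992]
ee_rot: [-0.225, 0.974, 0.0, -0.0]
force: [-0.4, 0.6, -4.7]
grip_width: 0.639
grip_force: 39.9
```

Run:
```python
from h import *
go([.5107,-.1575,.205],-2.69)
c=cam("scene");np.savez("pics/s2",P=c["P"],color=c["color"],R=c["R"],o=c["origin"],K=c["camera_matrix"])
w=cam("wrist");np.savez("pics/w2",P=w["P"],color=w["color"],R=w["R"],o=w["origin"],K=w["camera_matrix"])
def proj(c,p):
    x=c["R"].T@(np.array(p)-c["origin"]);return (np.array(c["camera_matrix"])@x/x[2])[:2]
u,v=proj(c,[.49,-.1575,.13]).astype(int);print(u,v)
a=c["color"][v-60:v+60,u-60:u+60]
u,v=proj(w,[.49,-.1575,.13]).astype(int);print(u,v);v=min(max(v,100),380)
b=w["color"][v-100:v+100,u-100:u+100]
o=np.hstack([cv2.resize(a,(400,400),interpolation=cv2.INTER_CUBIC),cv2.resize(b,(400,400))])
cv2.imwrite("pics/j2.png",o[:,:,::-1])
```

```text
shift [-1.74 -1.02 -0.58] yaw 0.002 now [ 0.4905 -0.156   0.1992] th -2.688 j6 -1.125 F [-0.36  0.57 -4.7 ]
392 232
315 257
```

View pics/j2.png

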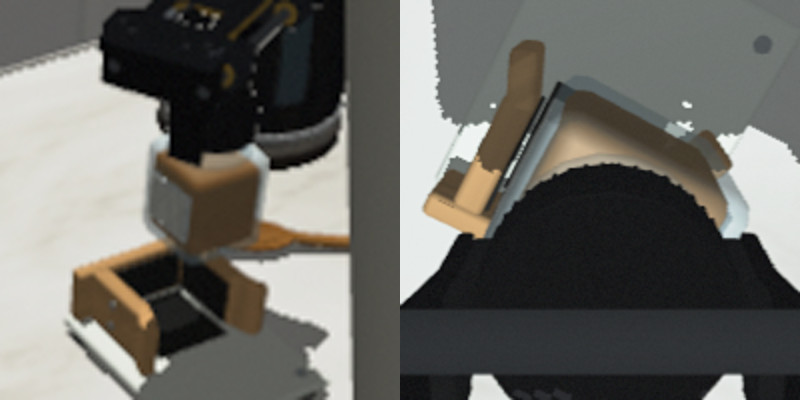

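The left half shows the jar hanging level over the brace; the right half shows its upper face at (620,150), roughly square to the jaws. One enlargement gives the yaw error.

Run:
```python
import numpy as np,cv2
d=np.load("pics/w2.npz");a=d["color"][180:280,220:340]*1.0
a=np.clip(a*1.3,0,255).astype(np.uint8)
cv2.imwrite("pics/w2c.png",cv2.resize(a,(720,600),interpolation=cv2.INTER_CUBIC)[:,:,::-1])
```

```text
(no output)
```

View pics/w2c.png

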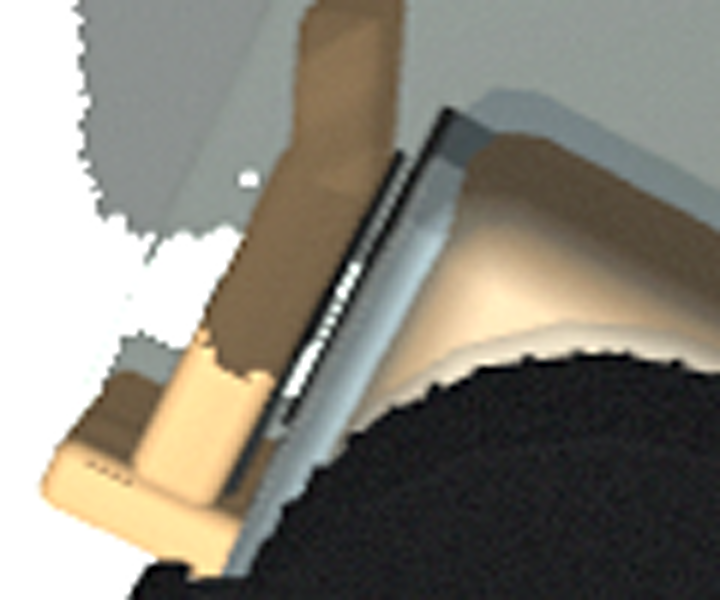

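Run:
```python
from h import *
d=np.load("pics/w2.npz");K=d["K"];o=d["o"];Rm=d["R"]
def w(p,z):
    r=Rm@np.array([(220+p[0]/6-K[0,2])/K[0,0],(180+p[1]/6-K[1,2])/K[1,1],1]);return (o+r*(z-o[2])/r[2])[:2]
def an(a,b,z):
    e=w(b,z)-w(a,z);print(((np.degrees(np.arctan2(e[1],e[0]))+45)%90-45).round(2),w(a,z).round(4),w(b,z).round(4))
zt=.1992-.095+.072
an((545,95),(720,190),zt);an((560,140),(720,225),zt);an((425,205),(235,575),zt)
an((403,150),(230,490),.056);an((45,490),(195,572),.056)
```

```text
-2.61 [ 0.4483 -0.18  ] [ 0.4491 -0.1637]
-2.21 [ 0.4511 -0.1773] [ 0.4517 -0.1624]
-1.67 [ 0.4608 -0.1849] [ 0.4974 -0.1859]
-1.76 [ 0.4814 -0.1886] [ 0.538  -0.1903]
-5.04 [ 0.5499 -0.2146] [ 0.552  -0.1899]
```

Run:
```python
from h import *
for p in([.425,-.154,.1992],[.425,-.154,.111],[.47,-.1555,.111],[.508,-.1565,.111]): go(p,-2.685)
```

```text
shift [5.83 3.06 0.04] yaw -0.003 now [ 0.4908 -0.156   0.1996] th -2.688 j6 -1.125 F [ 0.69 -0.4  -4.35]
shift [5.83 3.06 8.86] yaw -0.003 now [ 0.4908 -0.156   0.1996] th -2.688 j6 -1.125 F [ 0.69 -0.4  -4.35]
shift [1.85 0.95 8.86] yaw -0.003 now [ 0.4908 -0.156   0.1996] th -2.688 j6 -1.125 F [ 0.69 -0.4  -4.35]
shift [-1.52 -0.8   8.86] yaw -0.003 now [ 0.4908 -0.156   0.1996] th -2.688 j6 -1.125 F [ 0.69 -0.4  -4.35]
```

drive_tool:
  translation:
    - [2, 1, 0]
    - [5, 2.6, 0]
    - [5.8, 3.06, 1.5]
    - [5.83, 3.06, 4]
    - [5.83, 3.06, 6.5]
    - [5.83, 3.06, 8]
    - [5.83, 3.06, 8.7]
    - [5.83, 3.06, 8.8]
    - [5.83, 3.06, 8.8]
  yaw: [0, 0, 0, 0, 0, 0, 0, 0, 0]
  gripper: [1, 1, 1, 1, 1, 1, 1, 1, 1]

```text
time: 7.75
position: [0.4258, -0.1548, 0.1122]
ee_rot: [-0.224, 0.974, -0.0, 0.001]
force: [1.1, -0.2, -5.5]
grip_width: 0.642
grip_force: 40.0
```

drive_tool:
  translation:
    - [-0.6, -0.32, 0]
    - [-1.5, -0.8, 0]
    - [-2.4, -1.27, 0]
    - [-3.2, -1.69, 0]
    - [-3.6, -1.9, 0]
    - [-3.98, -2.11, 0]
    - [-3.98, -2.11, 0]
  yaw: [0, 0, 0, 0, 0, 0, 0]
  gripper: [1, 1, 1, 1, 1, 1, 1]

```text
time: 8.45
position: [0.4706, -0.1566, 0.1114]
ee_rot: [-0.224, 0.975, -0.0, 0.0]
force: [0.5, 0.3, -5.1]
grip_width: 0.642
grip_force: 40.0
```

drive_tool:
  translation:
    - [-0.7, -0.38, 0]
    - [-1.4, -0.76, 0]
    - [-2.1, -1.14, 0]
    - [-2.8, -1.52, 0]
    - [-3.2, -1.74, 0]
    - [-3.2, -1.74, 0]
    - [-3.2, -1.74, 0]
  yaw: [0, 0, 0, 0, 0, 0, 0]
  gripper: [1, 1, 1, 1, 1, 1, 1]

```text
time: 9.15
position: [0.5065, -0.1582, 0.1114]
ee_rot: [-0.224, 0.975, 0.0, -0.0]
force: [0.5, 0.3, -5.2]
grip_width: 0.641
grip_force: 40.0
```

Run:
```python
from h import *
go([.514,-.1575,.111])
```

```text
shift [-0.7  -0.27  0.04] yaw 0 now [ 0.5065 -0.1582  0.1114] th -2.69 j6 -1.122 F [ 0.5   0.33 -5.19]
```

drive_tool:
  translation:
    - [-0.09, -0.047, 0]
    - [-0.18, -0.093, 0]
    - [-0.27, -0.14, 0]
    - [-0.35, -0.18, 0]
    - [-0.35, -0.18, 0]
    - [-0.35, -0.18, 0]
  yaw: [0, 0, 0, 0, 0, 0]
  gripper: [1, 1, 1, 1, 1, 1]

```text
time: 9.75
position: [0.5104, -0.1583, 0.1115]
ee_rot: [-0.224, 0.975, -0.0, 0.0]
force: [0.1, 0.7, -5.0]
grip_width: 0.642
grip_force: 40.0
```

drive_tool:
  translation:
    - [-0.09, -0.047, 0]
    - [-0.18, -0.093, 0]
    - [-0.27, -0.14, 0]
    - [-0.27, -0.14, 0]
    - [-0.27, -0.14, 0]
  yaw: [0, 0, 0, 0, 0]
  gripper: [1, 1, 1, 1, 1]

```text
time: 10.25
position: [0.5132, -0.1584, 0.1115]
ee_rot: [-0.224, 0.975, 0.0, -0.0]
force: [-1.6, 0.2, -5.6]
grip_width: 0.642
grip_force: 40.0
```

drive_tool:
  translation:
    - [-0.05, -0.025, 0]
    - [-0.1, -0.05, 0]
    - [-0.15, -0.078, 0]
    - [-0.15, -0.078, 0]
    - [-0.15, -0.078, 0]
  yaw: [0, 0, 0, 0, 0]
  gripper: [1, 1, 1, 1, 1]

```text
time: 10.75
position: [0.5144, -0.1585, 0.1114]
ee_rot: [-0.224, 0.975, 0.0, -0.001]
force: [-3.8, 1.0, -1.7]
grip_width: 0.645
grip_force: 39.9
```

drive_tool:
  translation:
    - [0, 0, 0.08]
    - [0, 0, 0.16]
    - [0, 0, 0.24]
    - [0, 0, 0.28]
    - [0, 0, 0.28]
    - [0, 0, 0.28]
  yaw: [0, 0, 0, 0, 0, 0]
  gripper: [1, 1, 1, 1, 1, 1]

```text
time: 11.35
position: [0.5148, -0.1587, 0.1096]
ee_rot: [-0.224, 0.975, -0.0, -0.0]
force: [-6.9, 0.2, 3.1]
grip_width: 0.642
grip_force: 39.9
```

drive_tool:
  translation:
    - [0.05, 0.025, 0]
    - [0.05, 0.025, 0]
    - [0.05, 0.025, 0]
    - [0.05, 0.025, 0]
    - [0.05, 0.025, 0]
    - [0.05, 0.025, 0]
  yaw: [0, 0, 0, 0, 0, 0]
  gripper: [1, 0, -0.3, -0.3, -0.3, -0.3]

```text
time: 11.95
position: [0.515, -0.1588, 0.1096]
ee_rot: [-0.224, 0.975, -0.0, 0.001]
force: [-5.5, -0.0, 1.8]
grip_width: 0.653
grip_force: 5.8
```

Run:
```python
from h import *
go([.514,-.1585,.1085])
c=cam("scene")
P=c["P"];z=P[:,:,2];n=np.hypot(P[:,:,0]-.512,P[:,:,1]+.158)<.045
K=np.array(c["camera_matrix"])
x=c["R"].T@(np.array([.512,-.158,.08])-c["origin"]);u,v=(K@x/x[2])[:2].astype(int)
cv2.imwrite("pics/s3.png",cv2.resize(c["color"][v-55:v+55,u-55:u+55],(600,600),interpolation=cv2.INTER_CUBIC)[:,:,::-1])
```

```text
shift [0.08 0.07 0.11] yaw 0 now [ 0.515  -0.1588  0.1096] th -2.69 j6 -1.122 F [-5.47 -0.04  1.83]
```

View pics/s3.png

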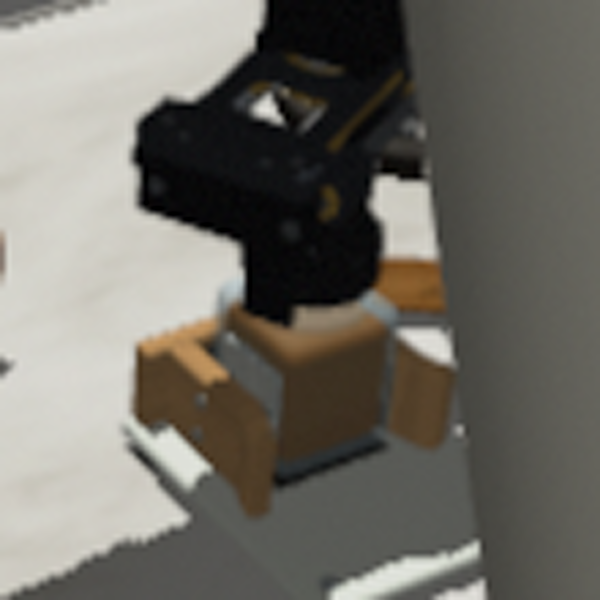

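The jar sits upright between the jaws (body centred at (330,390) in the crop). The fingers only half let go, so I open them wider to let it settle, then regrip.

drive_tool:
  translation:
    - [0, 0, 0]
    - [0, 0, 0]
    - [0, 0, 0]
    - [0, 0, 0]
    - [0, 0, 0]
  yaw: [0, 0, 0, 0, 0]
  gripper: [-0.6, -0.6, -0.6, -0.6, -0.6]

```text
time: 12.5
position: [0.5153, -0.1584, 0.109]
ee_rot: [-0.224, 0.975, -0.0, 0.001]
force: [-0.4, 0.4, 0.6]
grip_width: 0.801
grip_force: 0.0
```

Run:
```python
from h import *
go([.5135,-.158,.109])
```

```text
shift [0.14 0.12 0.  ] yaw 0 now [ 0.5153 -0.1584  0.109 ] th -2.69 j6 -1.122 F [-0.36  0.35  0.62]
```

drive_tool:
  translation:
    - [0, 0, 0]
    - [0, 0, 0]
    - [0, 0, 0]
    - [0, 0, 0]
    - [0, 0, 0]
    - [0, 0, 0]
  yaw: [0, 0, 0, 0, 0, 0]
  gripper: [1, 1, 1, 1, 1, 1]
  force: 45

```text
time: 13.1
position: [0.5143, -0.158, 0.1087]
ee_rot: [-0.224, 0.975, 0.0, -0.0]
force: [-1.5, 4.3, 2.7]
grip_width: 0.64
grip_force: 44.8
```

Run:
```python
from h import *
go([.5135,-.158,.109]);print(state()["wrist_torque"])
```

```text
shift [ 0.07  0.04 -0.03] yaw 0 now [ 0.5143 -0.158   0.1087] th -2.69 j6 -1.122 F [-1.51  4.29  2.68]
[ 1.36853301  0.47754131 -0.0921015 ]
```

drive_tool:
  translation:
    - [0, 0, 0]
    - [0, 0, 0]
    - [0, 0, -0.01]
    - [0, 0, -0.02]
    - [0, 0, -0.03]
    - [0, 0, -0.04]
    - [0, 0, -0.05]
    - [0, 0, -0.06]
    - [0, 0, -0.07]
    - [0, 0, -0.08]
    - [0, 0, -0.08]
    - [0, 0, -0.08]
  yaw: [-0.05, -0.1, -0.15, -0.2, -0.25, -0.3, -0.35, -0.4, -0.45, -0.5, -0.55, -0.55]
  gripper: [1, 1, 1, 1, 1, 1, 1, 1, 1, 1, 1, 1]

```text
time: 14.3
position: [0.513, -0.1572, 0.1095]
ee_rot: [-0.48, 0.877, 0.002, -0.001]
force: [-5.2, 8.7, 7.0]
grip_width: 0.641
grip_force: 44.9
```

Run:
```python
from h import *
go([.5135,-.158,.109]);print(state()["wrist_torque"])
```

```text
shift [ 0.04 -0.09  0.05] yaw 0 now [ 0.513  -0.1572  0.1095] th -2.14 j6 -0.571 F [-5.17  8.7   7.03]
[ 2.75445443  1.45926682 -0.11553672]
```

drive_tool:
  translation:
    - [0, 0, -0.03]
    - [0, 0, -0.06]
    - [0, 0, -0.08]
    - [0, 0, -0.1]
    - [0, 0, -0.1]
    - [0, 0, -0.1]
  yaw: [-0.05, -0.1, -0.15, -0.2, -0.25, -0.25]
  gripper: [1, 1, 1, 1, 1, 1]

```text
time: 14.9
position: [0.5122, -0.157, 0.1101]
ee_rot: [-0.586, 0.811, 0.002, -0.001]
force: [-4.8, 9.4, 5.2]
grip_width: 0.64
grip_force: 44.9
```

Run:
```python
from h import *
go([.5135,-.158,.109]);print(state()["wrist_torque"])
```

```text
shift [ 0.05 -0.15  0.11] yaw 0 now [ 0.5122 -0.157   0.1101] th -1.89 j6 -0.321 F [-4.85  9.4   5.23]
[ 2.84776239  1.73075489 -0.09287335]
```

drive_tool:
  translation:
    - [0, 0, -0.05]
    - [0, 0, -0.1]
    - [0, 0, -0.15]
    - [0, 0, -0.2]
    - [0, 0, -0.2]
  yaw: [-0.05, -0.1, -0.15, -0.15, -0.15]
  gripper: [1, 1, 1, 1, 1]

```text
time: 15.4
position: [0.5123, -0.1575, 0.1116]
ee_rot: [-0.644, 0.765, 0.002, -0.001]
force: [-5.2, 6.4, 2.2]
grip_width: 0.638
grip_force: 44.9
```

Run:
```python
from h import *
go([.5135,-.158,.109]);print(state()["wrist_torque"])
```

```text
shift [ 0.03 -0.13  0.26] yaw 0 now [ 0.5123 -0.1575  0.1116] th -1.741 j6 -0.172 F [-5.21  6.4   2.18]
[ 2.07587294  1.23146506 -0.06104968]
```

Total turn is now 0.95. Next a pull test of 2.5 mm.

drive_tool:
  translation:
    - [0, 0, -0.1]
    - [0, 0, -0.2]
    - [0, 0, -0.25]
    - [0, 0, -0.25]
  yaw: [0, 0, 0, 0]
  gripper: [1, 1, 1, 1]

```text
time: 15.8
position: [0.514, -0.1586, 0.1146]
ee_rot: [-0.645, 0.764, 0.001, -0.001]
force: [-1.2, 2.7, -2.8]
grip_width: 0.638
grip_force: 44.9
```

drive_tool:
  translation:
    - [0, 0, -0.1]
    - [0, 0, -0.15]
    - [0, 0, -0.15]
  yaw: [0, 0, 0]
  gripper: [1, 1, 1]

```text
time: 16.1
position: [0.5143, -0.1586, 0.1165]
ee_rot: [-0.645, 0.764, 0.0, -0.0]
force: [-2.3, 2.8, -2.4]
grip_width: 0.644
grip_force: 44.9
```

Run:
```python
from h import *
go([.5135,-.158,.109]);print(state()["wrist_torque"])
c=cam("scene");K=np.array(c["camera_matrix"])
x=c["R"].T@(np.array([.512,-.158,.08])-c["origin"]);u,v=(K@x/x[2])[:2].astype(int)
cv2.imwrite("pics/s4.png",cv2.resize(c["color"][v-55:v+55,u-55:u+55],(600,600),interpolation=cv2.INTER_CUBIC)[:,:,::-1])
```

```text
shift [-0.04  0.09  0.75] yaw 0 now [ 0.5143 -0.1586  0.1165] th -1.74 j6 -0.172 F [-2.28  2.75 -2.38]
[ 0.55509294  0.75176355 -0.06539658]
```

View pics/s4.png

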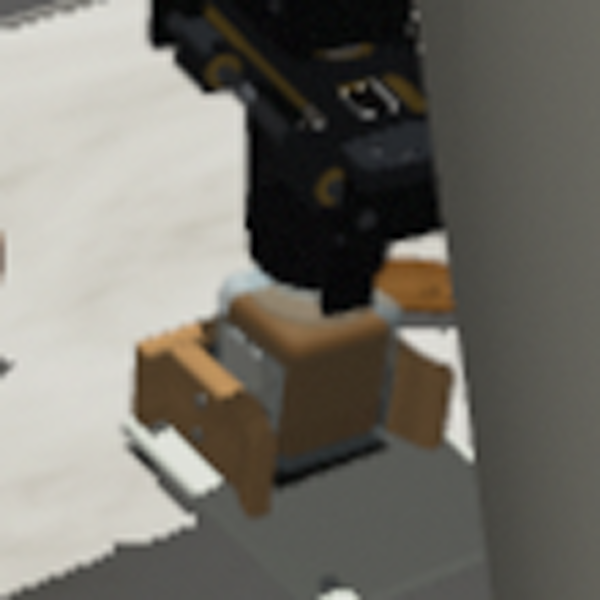

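The body's upper corner seems slightly higher, at (290,355) versus (285,365) before. I measure the shift by matching the two crops.

Run:
```python
import cv2
a=cv2.imread("pics/s3.png",0);b=cv2.imread("pics/s4.png",0)
for n,(x0,y0,x1,y1) in {"jar":(215,320,385,470),"jar low":(275,420,390,475),"brace":(130,330,275,520)}.items():
    r=cv2.matchTemplate(b,a[y0:y1,x0:x1],cv2.TM_CCOEFF_NORMED);_,m,_,l=cv2.minMaxLoc(r);print(n,l[0]-x0,l[1]-y0,m)
```

```text
jar 4 -2 0.8065170049667358
jar low 0 0 0.9827025532722473
brace 1 1 0.9392105937004089
```

drive_tool:
  translation:
    - [0, 0, -0.15]
    - [0, 0, -0.3]
    - [0, 0, -0.4]
    - [0, 0, -0.4]
  yaw: [0, 0, 0, 0]
  gripper: [1, 1, 1, 1]

```text
time: 16.55
position: [0.5155, -0.1586, 0.1214]
ee_rot: [-0.645, 0.764, -0.001, 0.001]
force: [-0.9, 0.8, -0.6]
grip_width: 0.64
grip_force: 44.9
```

Run:
```python
from h import *
a=cv2.imread("pics/s3.png",0)
for k in range(1):
    c=cam("scene");K=np.array(c["camera_matrix"])
    x=c["R"].T@(np.array([.512,-.158,.08])-c["origin"]);u,v=(K@x/x[2])[:2].astype(int)
    im=cv2.resize(c["color"][v-55:v+55,u-55:u+55],(600,600),interpolation=cv2.INTER_CUBIC)[:,:,::-1];cv2.imwrite("pics/s5.png",im)
b=cv2.cvtColor(im.copy(),cv2.COLOR_BGR2GRAY)
for n,(x0,y0,x1,y1) in {"jar top":(285,310,390,360),"jar low":(275,420,390,475),"brace":(130,330,275,520)}.items():
    r=cv2.matchTemplate(b,a[y0:y1,x0:x1],cv2.TM_CCOEFF_NORMED);_,m,_,l=cv2.minMaxLoc(r);print(n,l[0]-x0,l[1]-y0,m)
print(b[380:500:4,330]);print(a[380:500:4,330])
go([.5135,-.158,.109]);print(state()["wrist_torque"])
```

```text
jar top -262 -251 0.8489847183227539
jar low 0 0 0.9933500289916992
brace 1 1 0.9434107542037964
[50 50 50 50 50 50 51 52 51 49 49 49 48 47 48 48 47 48 48 42 28 20 43 79
 88 91 90 90 90 90]
[49 49 51 50 49 50 50 50 49 49 49 48 48 47 46 47 46 47 48 44 34 25 44 77
 88 90 88 89 89 90]
shift [-0.02  0.19  1.22] yaw 0 now [ 0.5153 -0.1585  0.1212] th -1.74 j6 -0.172 F [-1.66  1.4   0.28]
[ 0.43387645  0.44537714 -0.00272513]
```

The jar hasn't moved and almost no force remains, so the lid is free. I lift on to about 13 mm over the rim.

drive_tool:
  translation:
    - [0, 0, -0.3]
    - [0, 0, -0.7]
    - [0, 0, -1.1]
    - [0, 0, -1.5]
    - [0, 0, -1.75]
    - [0, 0, -1.75]
    - [0, 0, -1.75]
    - [0, 0, -1.75]
  yaw: [0, 0, 0, 0, 0, 0, 0, 0]
  gripper: [1, 1, 1, 1, 1, 1, 1, 1]

```text
time: 17.4
position: [0.5144, -0.1584, 0.1379]
ee_rot: [-0.645, 0.764, 0.0, -0.0]
force: [-0.6, -0.4, -1.4]
grip_width: 0.638
grip_force: 44.9
```

Run:
```python
from h import *
c=cam("scene");K=np.array(c["camera_matrix"])
x=c["R"].T@(np.array([.512,-.158,.08])-c["origin"]);u,v=(K@x/x[2])[:2].astype(int)
im=cv2.resize(c["color"][v-55:v+55,u-55:u+55],(600,600),interpolation=cv2.INTER_CUBIC)[:,:,::-1];cv2.imwrite("pics/s6.png",im)
go([.5135,-.158,.139])
```

```text
shift [-0.03  0.1  -0.12] yaw 0 now [ 0.5144 -0.1584  0.1378] th -1.74 j6 -0.172 F [-0.81 -0.3  -1.09]
```

View pics/s6.png

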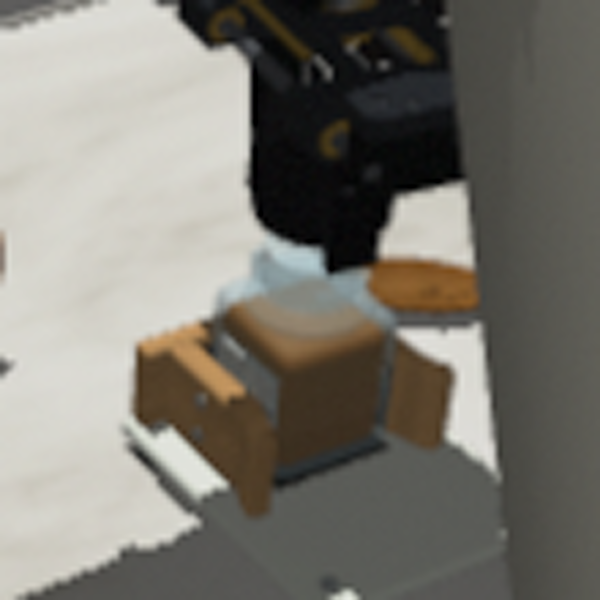

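The lid (lower edge at about (290,240)) hangs clear of the bare neck (290,265), and the jar is still home in the brace. Handing in.

```bash
python3 -c "
from station import workorder
print(workorder.sign_off())"
```

```text
the job is handed in; nothing more can be done
None
```

I handed the job in with the jar home in the brace and the unscrewed lid held level about 12 mm over its mouth; the sign-off gave no verdict.

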